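# Mount the filter carrier on its pins and clamp it

## Robot

A 6-joint arm with a two-finger parallel gripper is mounted at the origin on the work surface. World frame = base frame: x ahead of the robot, y to its left, z up, the work surface at z = 0. Lengths are in m, angles in rad, forces in N, time in s.
With the tool pointing down it reaches from about 0.4 to 0.825 m from the base axis. Payload 7 kg.
Tool frame: the origin (TCP) lies on the centre line of the jaws, within the pads' length; the fingertips stand 22 mm ahead of it and the grasp point (between the pads) lies 3 mm ahead of it; z points along the fingers, y is the direction in which the jaws open and shut (so a half turn about z gives the same grasp; the last joint's range is limited). The gripper opens to 85 mm and grips with 20 to 120 N. Pads are 22 mm wide; open, the fingers measure 114 mm over their backs; the gripper's body (76 mm by 85 mm) begins 54 mm behind the grasp point. The pads swing forward as they close: fully open they stand 13 mm farther back than shut.
Start: joints at [1.483, 0.359, 0.012, 0, -1.224, -0.288], TCP at [0.248, 0.628, 0.253] pointing down, gripper open.
Joint ranges: [-3.07, 3.07], [-1.43, 2.12], [-1.02, 1.25], [-3.03, 1.67], [-3.05, -0], [-3.03, 3.03]. Speed limits (rad/s): [2.39, 2.39, 3.01, 3.14, 3.14, 3.14].

## Interface

Orientations are given as [roll, pitch, yaw] about the fixed x, y, z axes, in that order (R = Rz(yaw) Ry(pitch) Rx(roll)).
In Python, from bench import bot, camera, camera_info gives the robot as it stands.
- The arm moves only by the shell command python3 -m pendant 'ROWS' [OPENING] [FORCE]. ROWS is JSON, a list of rows, each a list of 2 entries, a list of its own where there are three numbers: the shift along the tool's x, y, z in mm, then the turn about the tool's z in rad. In form: [[[dx, dy, dz], yaw], ...]. A call has exactly 5 rows; each row is the pose to reach, as a shift and turn from the pose commanded when the call began, along the tool's axes at that moment; what a row does not reach only later rows make up. A row lasts 1/8 s, in which the tool goes at most 62.5 mm and 10.7 degrees, less where a joint would pass 70% of its speed; a pose out of reach is approached as far as the arm can. A call with a gripper value outside its range is refused whole. OPENING is the closure, from 0 (fully open) to 1 (shut), set as the call begins (- or left out, the last holds). The fingers move at their own pace and stop on an object; FORCE is the grip in N (left out, the last holds). Time passes only in rows, so rows that repeat a pose let the fingers close, or fill a call up. It gives the time, the measured TCP pose, the force and the opening at its end, in the units of the state.
- bot.state(): the state, without advancing time (a new reading comes with each control period).
- camera(name): name is "scene" or "side" or "wrist"; returns the picture (480x640x3 uint8, red, green, blue); there is no depth.
- camera_info(name): a dict with "fovy" (degrees; the focal length in pixels is half the picture's height over the tangent of half this angle, whatever the lens; pixels are square), "cx", "cy" (the principal point, pixels), "world_from_camera" (4x4, takes a point from camera to world coordinates); the wrist camera has in their place "mount" (4x4, takes a point from camera to tool coordinates, whose origin is the TCP and whose axes are the flange's). Camera axes: x right, y up, looking along -z (the intrinsics and any distortion apply to the point x, -y, -z); pixel columns grow to the right and rows downward; lengths in m; the calibration is good to about 2 mm. A picture is of the moment at which its call begins: read the wrist's pose just before it. camera_info takes no time and is no camera call.
- bot.sign_off(): hands the job in, once; it reports no verdict.
The state is a dict: "time": time; "joint_pos": joint angles; "joint_vel": joint speeds; "joint_efforts": joint torques, N m; "ee_pos": TCP position; "tcp_rot": TCP orientation; "force": force on the tool from outside, world axes, zero at the start; "moment": the same for the moment, N m; "opening": finger opening in m.
Only numpy, scipy, OpenCV 4.12 (cv2) and the standard library are available. Lean on these libraries where they do the work, as an engineer would, in place of code of your own. Each camera call takes 0.05 s, during which the arm holds its last target. There are 200 camera calls.

## Task

Lift the filter carrier off the sloping parking stand by its black block and lower it gently over the receiver's two locating pins until its base plate lies flush on the deck. Then turn the blue winged knob clockwise until its tongue lies square across the edge of the plate, without bumping the amber shield beside it, and let go. Leave everything else where it stands.

Things in the scene. Friction and masses are not known exactly. Their poses are not given: they have to be found in the camera images.
- block (a point): Centre of the black filter block (36 x 36 mm, 50 mm tall, green windows on two sides) in the middle of the loose filter carrier (about 0.3 kg): grasp it here. Axes are the carrier's: z up the block, x and y along the plate's edges. At the start it leans 30 degrees on the parking stand, top of the block leaning away from the robot, held only by a lip at its lower edge.
- stand: Fixed yellow parking stand, 130 x 150 mm, left or right, turned a little. Its face slopes at 30 degrees, rising from its far side (+x; about 35 mm high) to its robot side (-x; 91 mm); a red lip stands 6 mm above the face along the lower edge. Origin: centre of its underside.
- deck (a point): Middle of the flat top of the fixed grey receiver, 20 mm above the table, where the carrier's centre goes; left or right, turned a little. z up, x from the clamp knob to the pins. Two brass pins, 10 mm across, 18 mm tall, top 5 mm tapered, at (+30, +48) and (-30, -48) mm in x, y. Clamp axis at (-85, 0) mm. The deck spans x -135 to 65, y -75 to 75 mm.
- wings (a point): Grasp point on the blue winged knob, on its upright axis, 56 mm above the table. The wings are an upright blade 60 mm long (along this point's y), 8 mm thick (pinch along x), from 39 to 61 mm above the table, 68 mm near its ends. Under it a steel tongue, 16 mm wide, 30 to 36 mm above the table, reaches 52 mm from the axis along this point's +y and turns with it.
- clamp (a joint): Angle of the winged knob, rad; grows clockwise seen from above. 0: open, tongue to the receiver's +y, clear of the carrier's place. 1.571: at its stop, tongue to the receiver's +x, square across the carrier plate's edge, 2 mm above it. Starts between 0 and 0.2, turns stiffly (0.08 N m), stays where it is left.
- shield: Fixed upright amber shield beside the knob, on the receiver's -y side: 70 mm long (receiver's x), 4 mm thick, top 66 mm above the table, near face 38 mm from the knob's axis. Wing tips pass 8 mm from it; fingers opened wide would hit it, so open only to about 30 mm between the pads there. Origin: middle of its lower edge.
- vial: Small amber bottle with white cap, 26 mm across, 58 mm tall, standing close to the receiver's left (+y) side, about 105 mm from the knob; bystander. Origin: centre of its underside.
- driver: Screwdriver, 150 mm long, lying across on the robot side of the parking stand; bystander. Origin: on the tool's axis line, underside.
- lens: Brass lens tube, 38 mm across, 45 mm tall, standing between stand and receiver; bystander. Origin: centre of its underside.
- jar: Red jar, 56 mm across, 75 mm tall, at the far left; bystander. Origin: centre of its underside.
- mouse: Black computer mouse, 100 x 60 x 24 mm, far side; bystander. Origin: centre of its underside.
- slidebox: Blue slide box, 90 x 70 x 32 mm, left side; bystander. Origin: centre of its underside.
- dish: Clear culture dish, 90 mm across, 16 mm tall, right side; bystander. Origin: centre of its underside.
- carrier: The carrier; origin at the centre of its base plate's underside, 33 mm below the block's centre. Aluminium plate 100 mm (x) by 130 mm (y) by 8 mm thick; two through holes of 12.5 mm at (+30, +48) and (-30, -48) mm in x, y. A half turn about z gives the same part, so it fits either way round.
There are look-alikes about, which are no part of the job. Of the things shaped like the carrier, the aluminium one is meant.

How it is judged:
By the outcome, as a careful person would: the job done as asked, in the order asked, and still so for the second after the job is handed in, with the robot touching nothing.
It also fails if it takes over 56 s, if anything falls off the work surface, if the arm or the gripper's body presses on something with over 40 N, if the wrist force passes 120 N, or if a joint passes its speed limit or range.

## Working session

There is one attempt and no reset: what is moved stays moved. The work goes in short steps, Python scripts to look and compute and a shell command to move; the robot and the scene stay as the last step left them, time stands still between calls to the robot, and variables do not carry over. Pictures are saved under pics/ and viewed, on a budget of 10 in all, crops included, one or two more only if the job needs it, and the job is handed in when it is done.

```bash
mkdir -p pics; ls
python3 - <<'E'
from bench import bot,camera,camera_info
import cv2,numpy as np
print(bot.state())
for n in("scene","side","wrist"):
    i=camera_info(n);print(n,{k:(np.round(v,4).tolist() if not isinstance(v,str) else v) for k,v in i.items()})
    cv2.imwrite(f"pics/{n}0.png",camera(n)[:,:,::-1])
E
```

```text
pics
{'time': 0.0, 'joint_pos': array([ 1.48309377e+00,  3.59413377e-01,  1.10579856e-02, -3.46868251e-04,
       -1.22409342e+00, -2.88065752e-01]), 'joint_vel': array([ 5.83666350e-04, -1.42124452e-03, -3.64007661e-05,  1.79246181e-05,
        9.76192378e-04, -6.42993021e-04]), 'joint_efforts': array([-1.25749950e-03, -5.83322668e+01,  2.93426961e+01,  6.93699092e+00,
       -6.06742004e-03, -1.45584835e-05]), 'ee_pos': array([0.24759749, 0.6274732 , 0.25234673]), 'tcp_rot': array([ 3.13991562e+00, -1.56872366e-04, -3.75886314e-01]), 'force': array([0.61163418, 0.56465443, 0.0695135 ]), 'moment': array([0.00037839, 0.03023329, 0.01078935]), 'opening': 0.0854513338297943}
scene {'fovy': 44.6783, 'cx': 321.2797, 'cy': 234.99, 'world_from_camera': [[0.8924, -0.3796, 0.244, 0.953], [0.4513, 0.7475, -0.4874, -0.7737], [0.0026, 0.5451, 0.8384, 1.4191], [0.0, 0.0, 0.0, 1.0]]}
side {'fovy': 44.8103, 'cx': 318.4371, 'cy': 236.4338, 'world_from_camera': [[-0.9954, 0.0653, -0.0708, 0.4286], [-0.0938, -0.4883, 0.8676, 1.2161], [0.0221, 0.8702, 0.4922, 0.8062], [0.0, 0.0, 0.0, 1.0]]}
wrist {'fovy': 61.8166, 'cx': 324.8384, 'cy': 232.6112, 'mount': [[0.0017, 0.9537, 0.3009, 0.0768], [1.0, -0.0017, -0.0003, 0.0008], [0.0002, 0.3009, -0.9537, -0.1195], [0.0, 0.0, 0.0, 1.0]]}
```

View pics/scene0.png

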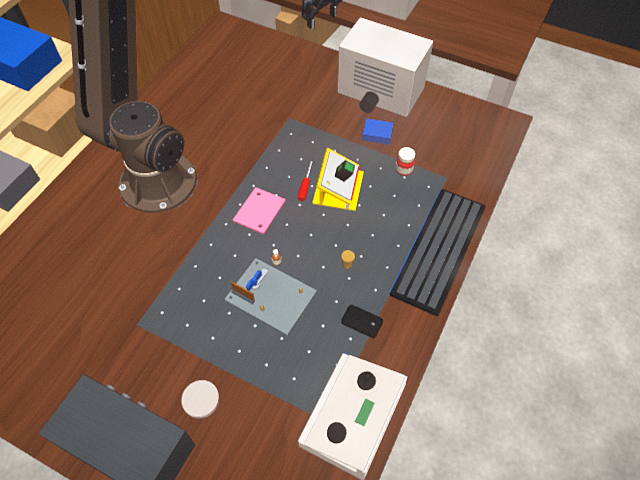

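View pics/side0.png

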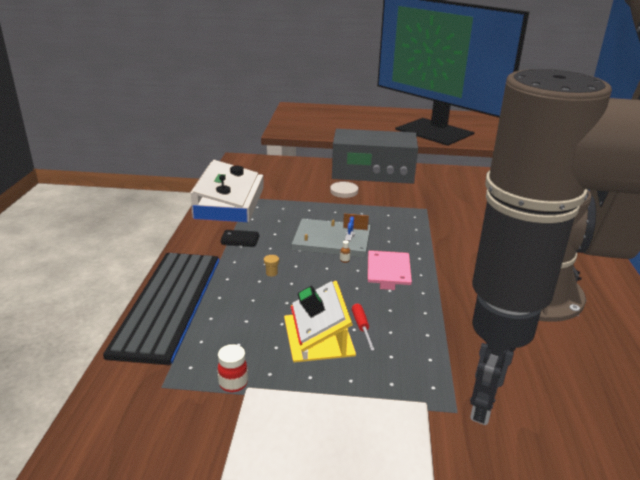

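The aluminium carrier with the black block sits on the yellow stand at scene (342,178) and side (318,310). The pink plate, at scene (260,210), is a look-alike without a block. The receiver is at scene (270,295) and side (333,236), with the knob at scene (256,280). Next I take enlarged crops to confirm this.

```bash
cat > h.py <<'E'
import numpy as np,cv2
from scipy.spatial.transform import Rotation as R
from bench import bot,camera,camera_info
def wfc(n,st=None):
    i=camera_info(n)
    if n!="wrist": return i,np.array(i["world_from_camera"])
    T=np.eye(4);T[:3,:3]=R.from_euler("xyz",st["tcp_rot"]).as_matrix();T[:3,3]=st["ee_pos"]
    return i,T@np.array(i["mount"])
def ray(n,u,v,st=None):
    i,T=wfc(n,st);f=240/np.tan(np.radians(i["fovy"])/2)
    d=T[:3,:3]@np.array([(u-i["cx"])/f,-(v-i["cy"])/f,-1]);return T[:3,3],d/np.linalg.norm(d)
def atz(n,u,v,z,st=None):
    o,d=ray(n,u,v,st);return o+d*(z-o[2])/d[2]
def tri(*rs):
    A=sum(np.eye(3)-np.outer(d,d) for o,d in rs);b=sum((np.eye(3)-np.outer(d,d))@o for o,d in rs)
    p=np.linalg.solve(A,b);return p,[np.linalg.norm(np.cross(p-o,d))*1e3 for o,d in rs]
def proj(n,P,st=None):
    i,T=wfc(n,st);f=240/np.tan(np.radians(i["fovy"])/2)
    c=(np.atleast_2d(P)-T[:3,3])@T[:3,:3];return np.c_[i["cx"]-f*c[:,0]/c[:,2],i["cy"]+f*c[:,1]/c[:,2]]
E
python3 - <<'E'
import cv2,numpy as np
s=cv2.imread("pics/scene0.png");d=cv2.imread("pics/side0.png")
def c(im,x,y,w=80,h=60): return cv2.resize(im[y:y+h,x:x+w],(400,300),interpolation=cv2.INTER_CUBIC)
m=np.vstack([np.hstack([c(s,300,150),c(d,275,285,100,75)]),np.hstack([c(s,222,255,100,75),c(d,285,205,100,75)])])
cv2.imwrite("pics/c1.png",m)
from h import *
print(atz("scene",342,178,.1),atz("scene",270,297,.02),atz("scene",256,278,.056))
E
```

```text
[0.53391051 0.19476569 0.1       ] [ 0.51275231 -0.19864292  0.02      ] [ 0.463122   -0.18123634  0.056     ]
```

View pics/c1.png

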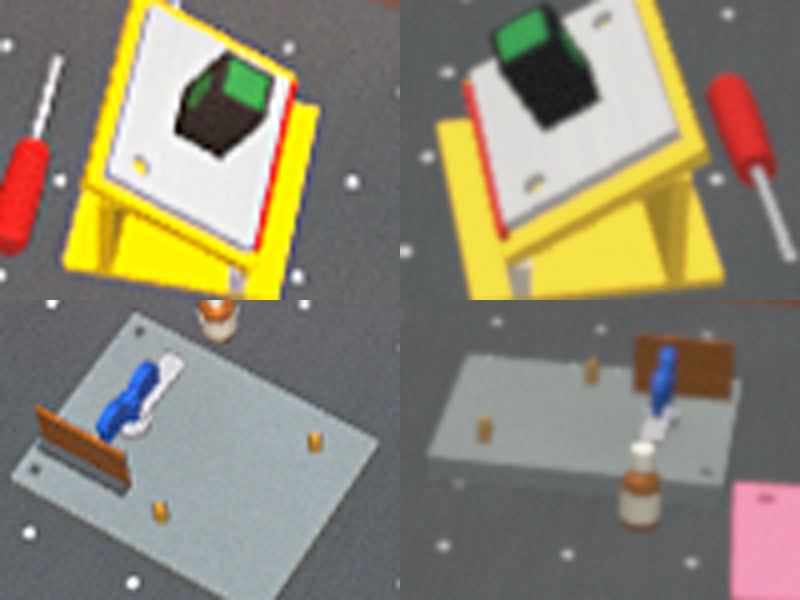

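View pics/wrist0.png

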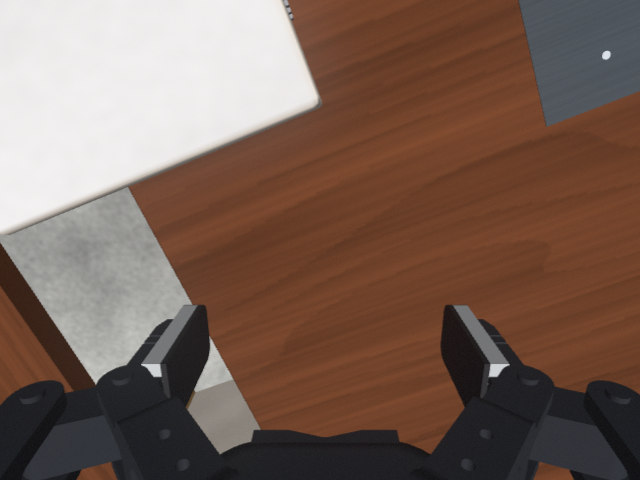

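The crop confirms it: the aluminium plate with the black block lies on the yellow stand, with the red lip at its +x edge, and the pink plate has no block. The pins are at crop (315,434) and (160,505) in the scene view, and (485,420) and (592,362) in the side view. The wrist view shows only the table.

Run:
```python
from h import *
S1=lambda x,y:ray("scene",300+x/5,150+y/5); D1=lambda x,y:ray("side",275+(x-400)/4,285+y/4)
S2=lambda x,y:ray("scene",222+x/4,255+(y-300)/4); D2=lambda x,y:ray("side",285+(x-400)/4,205+(y-300)/4)
def fit(mod,obs):
    mod=np.array(mod);obs=np.array(obs);mm=mod.mean(0);om=obs.mean(0)
    r,_=R.align_vectors(obs-om,mod-mm);t=om-r.apply(mm);return r,t,np.linalg.norm(r.apply(mod)+t-obs,axis=1)*1e3
P=[((50,65),(293,78),(505,228)),((50,-65),(250,248),(470,80)),((-50,65),(153,5),(680,135)),((-30,-48),(140,165),(603,20))]
obs=[];mod=[]
for m,a,b in P:
    p,e=tri(S1(*a),D1(*b));print(m,p.round(4),np.round(e,1));obs.append(p);mod.append([m[0]/1e3,m[1]/1e3,.008])
r,t,e=fit(mod[:2]+mod[3:],obs[:2]+obs[3:]);print("carrier",t,r.as_euler("xyz"),e);print("block",t+r.apply([0,0,.033]))
r,t,e=fit(mod,obs);print("carrier",t,r.as_euler("xyz"),e);print("block",t+r.apply([0,0,.033]))
P=[((30,48,18),(315,434),(485,420)),((-30,-48,18),(160,505),(592,362)),((65,75,0),(377,440),(430,455)),((-135,75,0),(135,312),(725,485)),((-135,-75,0),(12,475),(740,380))]
obs=[];mod=[]
for m,a,b in P:
    p,e=tri(S2(*a),D2(*b));print(m,p.round(4),np.round(e,1));obs.append(p);mod.append(np.array(m)/1e3)
r,t,e=fit(mod,obs);print("deck",t,r.as_euler("xyz"),e);print("wings",t+r.apply([-.085,0,.036]))
print("lens",atz("scene",348,253,.045),"vial",tri(S2(218,300),D2(643,448))[0])
```

```text
(50, 65) [0.5358 0.3042 0.0408] [3.5 3.5]
(50, -65) [0.5687 0.1777 0.0383] [1.6 1.6]
(-50, 65) [0.4511 0.2803 0.0889] [3.9 3.9]
(-30, -48) [0.4972 0.1732 0.0814] [2.5 2.5]
carrier [0.50656021 0.22755549 0.0591755 ] [0.02622356 0.54707563 0.27234429] [1.66631464 0.68542711 2.35173322]
block [0.52332091 0.23133809 0.08734944]
carrier [0.50628881 0.22760582 0.05786276] [0.00736063 0.51944792 0.26655818] [1.60791955 1.37491173 1.22941709 2.9446837 ]
block [0.52215506 0.23168641 0.08650907]
(30, 48, 18) [ 0.5754 -0.1459  0.0348] [2.6 2.6]
(-30, -48, 18) [ 0.5096 -0.2381  0.0352] [2.6 2.6]
(65, 75, 0) [ 0.61   -0.1234  0.0178] [2.8 2.8]
(-135, 75, 0) [ 0.4126 -0.1099  0.0173] [3.6 3.6]
(-135, -75, 0) [ 0.4045 -0.2569  0.0181] [2.9 2.9]
deck [ 0.54238414 -0.19243905  0.0174676 ] [-0.00289773  0.00065817 -0.06389038] [0.70296181 0.50440898 2.69263227 0.90903833 2.4789454 ]
wings [ 0.45758789 -0.18690947  0.05352339]
lens [0.64523366 0.00578804 0.045     ] vial [ 0.46930498 -0.09209166  0.05097726]
```

```bash
python3 -m pendant '[[[45,30,5],-0.1],[[95,63,10],-0.25],[[145,96,15],-0.4],[[195,129,20],-0.52],[[245,162,25],-0.643]]' 0 40
cat >> h.py <<'E'
def to(p,yaw=None):
    st=bot.state();r=R.from_euler("xyz",st["tcp_rot"]);d=r.inv().apply(np.array(p)-st["ee_pos"])*1e3
    print("TCP",st["ee_pos"].round(4),"rot",st["tcp_rot"].round(4),"t",round(st["time"],2),"F",st["force"].round(1),"op",round(st["opening"],4))
    print("rows shift",d.round(1),"turn",None if yaw is None else round(-(yaw-st["tcp_rot"][2]),4))
E
python3 -c "
from h import *
to([.522,.2315,.21],.267)"
```

```text
time: 0.78
ee_pos: [0.4169, 0.3855, 0.2282]
tcp_rot: [-3.142, -0.0, 0.272]
force: [1.3, 1.1, 0.1]
opening: 0.0855
TCP [0.4169 0.3855 0.2282] rot [-3.1416 -0.      0.2716] t 0.78 F [1.3 1.1 0.1] op 0.0855
rows shift [ 59.9 176.6  18.1] turn 0.0046
```

```bash
python3 -m pendant '[[[15,45,5],0],[[32,98,10],0],[[48,140,15],0],[[60,177,18],0],[[60,177,18],0]]' ; python3 -c "
from h import *
to([.522,.2315,.21],.267)
st=bot.state();im=camera('wrist')[:,:,::-1].copy();cv2.imwrite('pics/w1.png',im)
np.save('st1.npy',st,allow_pickle=True)"
```

```text
time: 1.4
ee_pos: [0.5215, 0.2301, 0.2096]
tcp_rot: [3.141, 0.001, 0.264]
force: [0.6, -0.5, 0.1]
opening: 0.085
TCP [0.5215 0.2301 0.2096] rot [3.141e+00 1.200e-03 2.639e-01] t 1.4 F [ 0.6 -0.5  0.1] op 0.085
rows shift [ 0.8 -1.2 -0.4] turn -0.0031
```

View pics/w1.png

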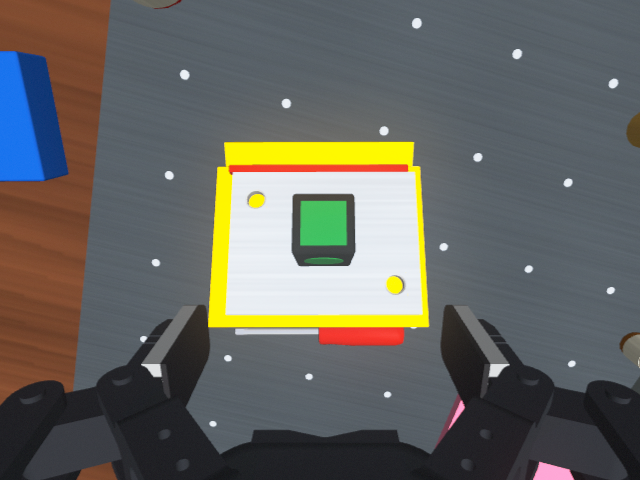

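The plate is nearly square to the jaws, with the block top at about (323,222) and the holes at (257,201) and (395,285). I refine the pose with PnP.

Run:
```python
from h import *
st=np.load('st1.npy',allow_pickle=True).item()
i,T=wfc("wrist",st);f=240/np.tan(np.radians(i["fovy"])/2);K=np.array([[f,0,i["cx"]],[0,f,i["cy"]],[0,0,1]])
mod=np.array([[50,65,8],[50,-65,8],[-50,-65,8],[-50,65,8],[30,48,8],[-30,-48,8],[18,18,58],[18,-18,58],[-18,-18,58],[-18,18,58]])/1e3
px=np.array([[230,173],[413,173],[416,315],[225,315],[257,201],[395,285],[292,194],[354,194],[355,250],[293,250]],float)
ok,rv,tv=cv2.solvePnP(mod,px,K,None)
e=cv2.projectPoints(mod,rv,tv,K,None)[0][:,0]-px;print(e.round(1).tolist())
F=np.diag([1,-1,-1]);r=T[:3,:3]@F@cv2.Rodrigues(rv)[0];t=T[:3,:3]@F@tv[:,0]+T[:3,3]
print("carrier",t,R.from_matrix(r).as_euler("xyz"));b=t+r@[0,0,.033];print("block",b)
to(b+[0,0,.003],R.from_matrix(r).as_euler("xyz")[2])
```

```text
[[2.7, 0.7], [-1.8, 1.7], [3.4, -1.0], [-0.4, -0.7], [-1.9, -1.0], [-2.2, -0.8], [0.8, -2.0], [0.1, -1.7], [0.3, 2.3], [-1.3, 2.2]]
carrier [0.50400208 0.22645906 0.05735225] [0.02038368 0.55398811 0.26820535]
block [0.5209169  0.23041016 0.08541072]
TCP [0.5211 0.2312 0.2099] rot [3.1413e+00 8.0000e-04 2.6480e-01] t 1.45 F [-0.8 -0.2  0. ] op 0.0856
rows shift [ -0.3   0.7 121.5] turn -0.0034
```

```bash
python3 -m pendant '[[[0,0,25],0],[[0,0.5,55],0],[[0,0.5,85],0],[[0,0.5,105],0],[[0,0.5,115],0]]'; python3 -m pendant '[[[0,0,0],0],[[0,0,0],0],[[0,0,0],0],[[0,0,0],0],[[0,0,0],0]]' 0.9 40; python3 -c "
from h import *
to([.521,.2304,.095],.266)
cv2.imwrite('pics/w2.png',camera('wrist')[:,:,::-1])"
```

```text
time: 2.08
ee_pos: [0.5201, 0.2324, 0.0943]
tcp_rot: [3.141, 0.001, 0.268]
force: [-0.1, 0.1, 0.4]
opening: 0.0857
time: 2.7
ee_pos: [0.5216, 0.2323, 0.0963]
tcp_rot: [-3.141, -0.002, 0.267]
force: [-0.7, 0.8, 5.8]
opening: 0.0356
TCP [0.5216 0.2323 0.0963] rot [-3.1409e+00 -1.8000e-03  2.6740e-01] t 2.7 F [-0.7  0.8  5.8] op 0.0356
rows shift [-1.1  1.7  1.3] turn 0.0014
```

```bash
python3 -m pendant '[[[0,0,-4],0],[[0,0,-12],0],[[0,0,-30],0],[[0,0,-60],0],[[0,0,-95],0]]'; python3 -m pendant '[[[0,0,0],0],[[0,0,0],0],[[0,0,0],0],[[0,0,0],0],[[0,0,0],0]]'; python3 -c "
from h import *
to([.50,.05,.19],-.064)
cv2.imwrite('pics/w2.png',camera('wrist')[:,:,::-1])"
```

```text
time: 3.38
ee_pos: [0.5203, 0.2314, 0.1907]
tcp_rot: [3.141, 0.002, 0.267]
force: [0.8, -0.1, -2.2]
opening: 0.0356
time: 4.0
ee_pos: [0.5208, 0.2318, 0.1897]
tcp_rot: [3.141, 0.001, 0.267]
force: [0.3, -0.4, -3.4]
opening: 0.0351
TCP [0.5208 0.2318 0.1897] rot [3.1411e+00 9.0000e-04 2.6720e-01] t 4.0 F [ 0.3 -0.4 -3.4] op 0.0351
rows shift [-6.800e+01  1.699e+02 -1.000e-01] turn 0.3312
```

View pics/w2.png

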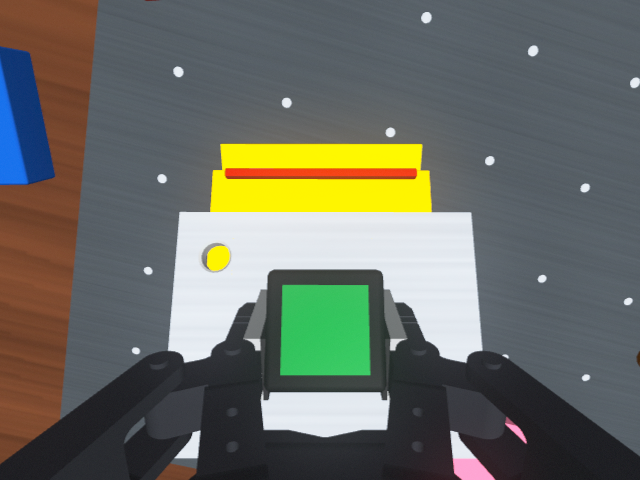

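The carrier is lifted (3.4 N) but still tilted in the jaws. I'll set it flat on a free patch of table to level it, after checking that the patch is clear.

Run:
```python
from h import *
for n,p,z in [("pink TL",(259,187),.05),("pinkR",(286,203),.05),("pinkB",(262,232),.05),("pinkL",(233,211),.05),("stand lowL",(314,205),0),("stand lowR",(356,209),0),("patch",(310,230),0),("lens base",(347,267),0)]: print(n,atz("scene",*p,z).round(3))
for n,p in [("pinkTL",(369,252)),("pinkTR",(410,253)),("pinkBR",(411,283)),("pinkBL",(368,282))]: print(n,atz("side",*p,.05).round(3))
```

```text
pink TL [0.314 0.09  0.05 ]
pinkR [0.413 0.075 0.05 ]
pinkB [ 0.402 -0.044  0.05 ]
pinkL [ 0.291 -0.019  0.05 ]
stand lowL [0.472 0.137 0.   ]
stand lowR [0.591 0.181 0.   ]
patch [0.503 0.052 0.   ]
lens base [ 0.652 -0.011  0.   ]
pinkTL [ 0.403 -0.054  0.05 ]
pinkTR [ 0.3   -0.063  0.05 ]
pinkBR [0.303 0.074 0.05 ]
pinkBL [0.403 0.082 0.05 ]
```

```bash
python3 -m pendant '[[[-12,42,0],0.06],[[-27,97,0],0.15],[[-41,147,0],0.24],[[-54,194,20],0.331],[[-54,194,60],0.331]]';python3 -m pendant '[[[0,0,20],0],[[0,0,40],0],[[0,0,54],0],[[0,0,60],0],[[0,0,64],0]]'; python3 -c "
from h import *
to([.52,.03,.041],-.064)"
```

```text
time: 4.68
ee_pos: [0.5209, 0.0281, 0.1313]
tcp_rot: [-3.14, -0.004, -0.068]
force: [0.4, 0.5, -3.9]
opening: 0.0352
time: 5.3
ee_pos: [0.5204, 0.0307, 0.0664]
tcp_rot: [-3.142, -0.0, -0.063]
force: [0.0, -0.2, -3.4]
opening: 0.0357
TCP [0.5204 0.0307 0.0664] rot [-3.1415e+00 -4.0000e-04 -6.3500e-02] t 5.3 F [ 0.  -0.2 -3.4] op 0.0357
rows shift [-0.3  0.7 25.4] turn 0.0005
```

Now I lower it with a light grip so it pivots level.

```bash
python3 -m pendant '[[[0,0,3],0],[[0,0,6],0],[[0,0,9],0],[[0,0,11],0],[[0,0,13],0]]' 0.9 25; python3 -m pendant '[[[0,0,1],0],[[0,0,3],0],[[0,0,4],0],[[0,0,5],0],[[0,0,6],0]]'
```

```text
time: 5.92
ee_pos: [0.5202, 0.0306, 0.0582]
tcp_rot: [3.142, -0.002, -0.062]
force: [-24.8, 3.3, 55.2]
opening: 0.0355
time: 6.55
ee_pos: [0.519, 0.0306, 0.0526]
tcp_rot: [3.142, -0.001, -0.062]
force: [-32.7, 5.6, 55.2]
opening: 0.0357
```

```bash
python3 -m pendant '[[[-2,0,-2],0],[[-4,0,-2],0],[[-4,0,-2],0],[[-4,0,-2],0],[[-4,0,-2],0]]' 0.9 20; python3 -c "
from h import *
to([.52,.03,.041],-.064)
a=camera('wrist')[:,:,::-1];cv2.imwrite('pics/w3.png',a)"
```

```text
time: 7.18
ee_pos: [0.5181, 0.0309, 0.0523]
tcp_rot: [-3.141, -0.005, -0.062]
force: [-4.7, -3.2, 23.4]
opening: 0.0354
TCP [0.5181 0.0309 0.0523] rot [-3.1409 -0.0046 -0.0625] t 7.17 F [-4.7 -3.2 23.4] op 0.0354
rows shift [ 1.9  0.7 11.3] turn 0.0015
```

View pics/w3.png

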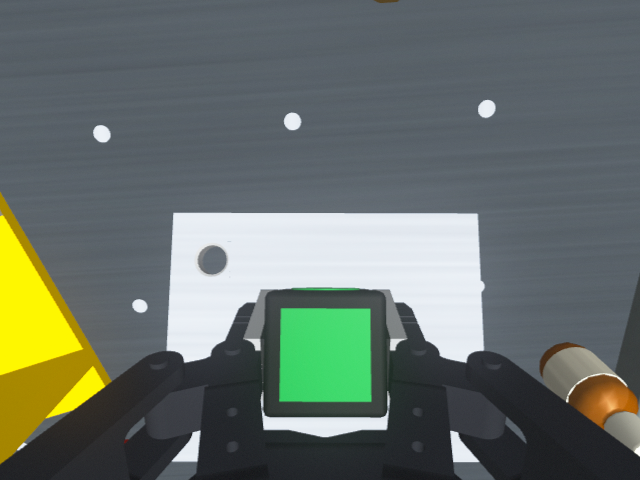

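```bash
python3 -m pendant '[[[-1,0,1],0],[[-2,0,2],0],[[-4,0,3],0],[[-5,0,4],0],[[-6,0,5],0]]' 0.9 20;  python3 -m pendant '[[[-1,0,1],0],[[-2,0,2],0],[[-3,0,2.5],0],[[-3,0,3],0],[[-3,0,3],0]]' 0.9 20
```

```text
time: 7.85
ee_pos: [0.5116, 0.0313, 0.0466]
tcp_rot: [-3.141, -0.004, -0.063]
force: [-4.9, -2.2, 16.4]
opening: 0.0353
time: 8.48
ee_pos: [0.5083, 0.0315, 0.0432]
tcp_rot: [-3.141, -0.003, -0.063]
force: [-4.5, -0.9, 13.9]
opening: 0.0359
```

```bash
python3 -m pendant '[[[-1,0,1],0],[[-2,0,2],0],[[-2,0,3],0],[[-2,0,3],0],[[-2,0,3],0]]';python3 -m pendant '[[[0,0,1],0],[[0,0,2],0],[[0,0,2],0],[[0,0,2],0],[[0,0,2],0]]'
```

```text
time: 9.1
ee_pos: [0.5056, 0.0316, 0.0399]
tcp_rot: [-3.141, -0.002, -0.063]
force: [-7.3, -0.5, 14.1]
opening: 0.0355
time: 9.72
ee_pos: [0.5044, 0.0317, 0.0378]
tcp_rot: [-3.141, 0.0, -0.064]
force: [-12.2, 4.2, 18.7]
opening: 0.0357
```

```bash
python3 -m pendant '[[[0,0,0],0],[[0,0,0],0],[[0,0,-2],0],[[0,0,-2],0],[[0,0,-2],0]]' 0.4 20; python3 -c "
from h import *
to([.50,.03,.041],-.064)
a=camera('wrist')[:,:,::-1];cv2.imwrite('pics/w4.png',a)";python3 -m pendant '[[[0,0,0],0],[[0,0,0],0],[[0,0,0],0],[[0,0,0],0],[[0,0,0],0]]' 0.9 60
```

```text
time: 10.35
ee_pos: [0.5052, 0.0315, 0.0383]
tcp_rot: [3.142, -0.0, -0.064]
force: [0.5, -0.9, -0.3]
opening: 0.051
TCP [0.5052 0.0315 0.0383] rot [ 3.1416 -0.     -0.0638] t 10.35 F [ 0.5 -0.9 -0.3] op 0.051
rows shift [-5.1  1.8 -2.7] turn 0.0002
time: 11.02
ee_pos: [0.5052, 0.0315, 0.0384]
tcp_rot: [-3.141, -0.0, -0.064]
force: [-0.6, 0.8, 1.9]
opening: 0.0352
```

View pics/w4.png

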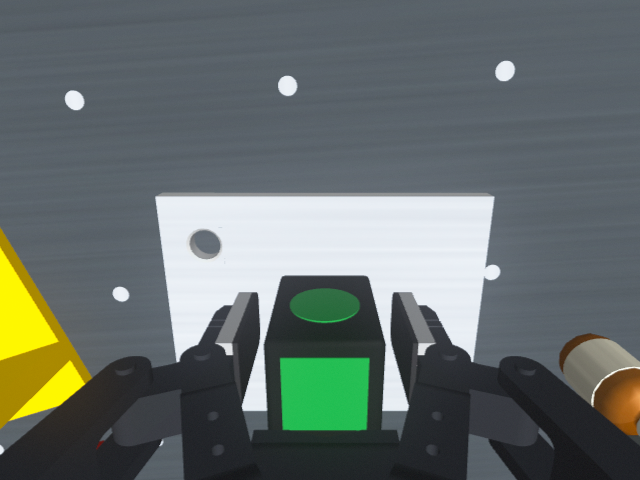

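The carrier now lies flat on the table and is gripped at 60 N. The front hole shows at (206,244). I lift it and hover behind the pins to see both the pins and the hole.

```bash
python3 -m pendant '[[[0,0,-20],0],[[0,0,-60],0],[[0,0,-110],0],[[-2,15,-155],0],[[-8,65,-162],0]]'; python3 -m pendant '[[[-5,50,0],0],[[-11,100,0],0],[[-16,135,0],0],[[-21,156,0],0],[[-21,156,0],0]]';python3 -m pendant '[[[0,0,0],0],[[0,0,0],0],[[0,0,0],0],[[0,0,0],0],[[0,0,0],0]]'; python3 -c "
from h import *
st=bot.state();to([.4626,-.1873,.2],-.064)
a=camera('wrist')[:,:,::-1];cv2.imwrite('pics/w5.png',a);np.save('st5.npy',st,allow_pickle=True)"
```

```text
time: 11.65
ee_pos: [0.4946, -0.0321, 0.2033]
tcp_rot: [-3.14, -0.005, -0.061]
force: [0.9, -0.4, -3.2]
opening: 0.0354
time: 12.28
ee_pos: [0.4607, -0.1883, 0.1995]
tcp_rot: [-3.141, 0.002, -0.067]
force: [-0.1, -0.4, -3.2]
opening: 0.0351
time: 12.9
ee_pos: [0.4621, -0.187, 0.2003]
tcp_rot: [-3.142, -0.0, -0.063]
force: [0.4, 0.1, -2.8]
opening: 0.0357
TCP [ 0.4621 -0.187   0.2003] rot [-3.1416e+00 -1.0000e-04 -6.3400e-02] t 12.9 F [ 0.4  0.1 -2.8] op 0.0357
rows shift [0.5 0.2 0.3] turn 0.0006
```

View pics/w5.png

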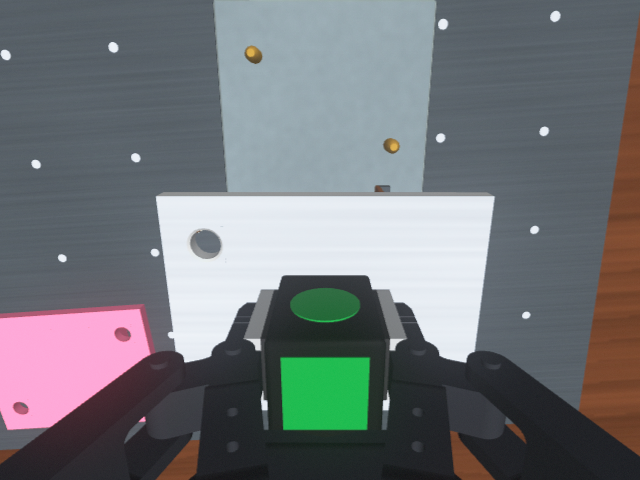

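Both pins, at (252,53) and (391,146), and the front hole at (206,244) are visible. I measure them by segmentation.

```bash
cat > m.py <<'E'
from h import *
from scipy.optimize import least_squares
st=np.load('st5.npy',allow_pickle=True).item();im=cv2.imread('pics/w5.png');hsv=cv2.cvtColor(im,cv2.COLOR_BGR2HSV);g=cv2.cvtColor(im,cv2.COLOR_BGR2GRAY)
m=cv2.inRange(hsv,(10,110,60),(30,255,255));m[180:]=0
n,l,s,c=cv2.connectedComponentsWithStats(m);B=[]
for k in range(1,n):
    if s[k,4]>40: print("pin",c[k],s[k]);B.append(c[k])
B=sorted(B,key=lambda p:p[0])[:2]
a=np.linspace(0,2*np.pi,40);circ=lambda r,z:np.c_[r*np.cos(a),r*np.sin(a),0*a+z]
cyl=np.vstack([circ(.005,0),circ(.005,.013),circ(.003,.018)])
def cen(P):
    h=cv2.convexHull(proj("wrist",P,st).astype(np.float32));M=cv2.moments(h);return np.array([M["m10"],M["m01"]])/M["m00"]
def res(q):
    r=R.from_euler("z",q[2]).as_matrix();o=[]
    for (x,y),b in zip([(.03,.048),(-.03,-.048)],B): o.append(cen(cyl@r.T+r@[x,y,0]+[q[0],q[1],.02])-b)
    return np.ravel(o)
s1=least_squares(res,[.5424,-.1924,-.064],x_scale=[.01,.01,.1],diff_step=1e-4);print("deck",s1.x,"res px",s1.fun.round(2))
# hole
sub=g[215:275,175:240];print("white",np.median(sub));d=((sub<np.median(sub)-12)*255).astype(np.uint8)
n,l,s,c=cv2.connectedComponentsWithStats(d);k=1+np.argmax(s[1:,4]);H=c[k]+[175,215]
bx=s[k];print("hole cen",H,"box",bx[:4]+[175,215,0,0],bx[4])
# white plate mask: front edge line and sides
w=(g>205).astype(np.uint8)
cols=[180,250,320,400,470];print("front rows",[(x,int(np.where(w[150:240,x])[0][0])+150) for x in cols])
rows=[205,215,280,290];print("sides",[(y,int(np.where(w[y,100:240])[0][0])+100,int(np.where(w[y,400:560])[0][-1])+400) for y in rows])
# tool-frame: plate top depth from TCP: TCP .0384 when plate on table -> top 30.4mm ahead
st0=dict(st);zt=st["ee_pos"][2]-.0304
rt=R.from_euler("xyz",st["tcp_rot"])
print("hole tool mm",(rt.inv().apply(atz("wrist",*H,zt,st)-st["ee_pos"])*1e3).round(2))
for p in[(160,195.5),(491.5,195.5)]: print("corner tool",(rt.inv().apply(atz("wrist",*p,zt,st)-st["ee_pos"])*1e3).round(2))
E
python3 m.py
```

```text
pin [638.14814815  34.87037037] [636  19   4  28  54]
pin [253.11219512  54.12682927] [245  46  17  17 205]
pin [630.88418079 129.02429379] [ 615   48   25  132 1770]
pin [391.67123288 144.98630137] [385 139  14  14 146]
deck [ 0.54185556 -0.1926412  -0.06028878] res px [-0.11 -0.06  0.12  0.08]
white 234.0
hole cen [205.13191991 243.12838634] box [187 228  36  31] 849
front rows [(180, 196), (250, 196), (320, 196), (400, 196), (470, 196)]
sides [(205, 157, 492), (215, 158, 491), (280, 167, 482), (290, 168, 481)]
hole tool mm [ 24.8  -46.48  30.4 ]
corner tool [ 43.96 -61.99  30.4 ]
corner tool [44.19 64.3  30.4 ]
```

```bash
cat >> m.py <<'E'
print("-----")
print("row245",g[244,180:232].tolist())
L=[];Rr=[]
for y in list(range(202,225))+list(range(265,300)):
    for side,(x0,x1) in ((L,(140,186)),(Rr,(465,510))):
        r=cv2.GaussianBlur(g[y:y+1,x0:x1].astype(float),(1,1),0)[0];d=np.abs(np.diff(r));j=np.argmax(d);wd=d[max(0,j-1):j+2];side.append((y,x0+.5+np.sum(np.arange(max(0,j-1),max(0,j-1)+len(wd))*wd)/wd.sum()))
fl=np.polyfit(*np.array(L).T,1);fr=np.polyfit(*np.array(Rr).T,1);print("L",np.polyval(fl,195.5),"R",np.polyval(fr,195.5),fl,fr)
for th in(150,190,215):
    d=((sub<th)*255).astype(np.uint8);cs,_=cv2.findContours(d,0,1);cc=max(cs,key=cv2.contourArea);e=cv2.fitEllipse(cc);print(th,np.add(e[0],[175,215]),e[1],e[2])
E
python3 m.py | sed -n '/-----/,$p'
```

```text
-----
row245 [234, 233, 233, 232, 234, 233, 229, 225, 223, 210, 157, 127, 128, 131, 130, 135, 137, 120, 111, 111, 111, 113, 112, 113, 113, 112, 114, 112, 112, 113, 113, 113, 113, 113, 112, 113, 112, 111, 113, 113, 140, 181, 211, 229, 233, 233, 233, 233, 233, 232, 232, 233]
L 155.1885032159395 R 494.34555750259665 [1.28852307e-01 1.29997877e+02] [-1.29544576e-01  5.19671522e+02]
150 [205.64286232 243.18507385] (25.41287612915039, 30.470373153686523) 118.4215316772461
190 [205.36477089 243.4619751 ] (28.565799713134766, 31.69045639038086) 118.96309661865234
215 [205.17576599 243.15852547] (28.89620590209961, 34.0451774597168) 118.78800201416016
```

```bash
python3 -m pendant '[[[20,0,0],0],[[50,0,10],-0.003],[[75,-0.4,40],-0.003],[[85.8,-0.4,80],-0.003],[[85.8,-0.4,112],-0.003]]'; python3 -m pendant '[[[0,0,0],0],[[0,0,4],0],[[0,0,7],0],[[0,0,7],0],[[0,0,7],0]]'
python3 - <<'E'
from h import *
st=bot.state();to([.5419,-.1926,.058],-.0603)
a=camera('wrist')[:,:,::-1];cv2.imwrite('pics/w6.png',a);np.save('st6.npy',st,allow_pickle=True)
cv2.imwrite('pics/w6c.png',cv2.resize(a[205:285,160:266],(795,600),interpolation=cv2.INTER_CUBIC))
E
```

```text
time: 13.58
ee_pos: [0.5482, -0.1923, 0.0865]
tcp_rot: [3.142, 0.001, -0.061]
force: [0.3, -0.7, -4.4]
opening: 0.0355
time: 14.2
ee_pos: [0.548, -0.1923, 0.082]
tcp_rot: [-3.142, -0.001, -0.061]
force: [0.0, 0.2, -2.5]
opening: 0.0357
TCP [ 0.548  -0.1923  0.082 ] rot [-3.1416e+00 -1.2000e-03 -6.0800e-02] t 14.2 F [ 0.   0.2 -2.5] op 0.0357
rows shift [-6.1  0.7 24. ] turn -0.0005
```

View pics/w6c.png

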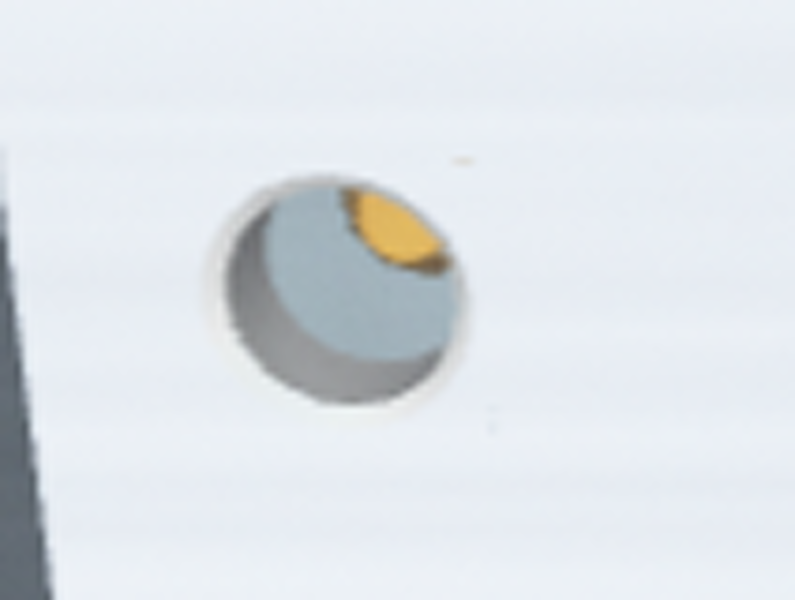

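The pin tip shows through the front hole at crop (400,225). It sits within about 1 mm of where it should be if aligned, slightly forward. I nudge +0.6 mm in x and lower gently while watching the force.

```bash
python3 -m pendant '[[[0.6,-0.1,1],0],[[0.6,-0.1,2],0],[[0.6,-0.1,4],0],[[0.6,-0.1,6],0],[[0.6,-0.1,7],0]]'; python3 -m pendant '[[[0,0,1],0],[[0,0,2],0],[[0,0,3],0],[[0,0,4],0],[[0,0,4],0]]'; python3 -c "
from h import *
for k in range(3):to([.5419,-.1926,.058],-.0603)"
```

```text
time: 14.88
ee_pos: [0.5482, -0.1922, 0.074]
tcp_rot: [3.142, 0.0, -0.061]
force: [0.2, 0.3, -3.3]
opening: 0.0353
time: 15.5
ee_pos: [0.5483, -0.1922, 0.0702]
tcp_rot: [3.142, 0.0, -0.061]
force: [0.8, -0.9, -3.0]
opening: 0.0351
TCP [ 0.5483 -0.1922  0.0702] rot [ 3.1416e+00  1.0000e-04 -6.0800e-02] t 15.5 F [ 0.8 -0.9 -3. ] op 0.0351
rows shift [-6.3  0.8 12.2] turn -0.0005
TCP [ 0.5483 -0.1922  0.0702] rot [ 3.1416e+00  1.0000e-04 -6.0800e-02] t 15.5 F [ 0.8 -0.9 -3. ] op 0.0351
rows shift [-6.3  0.8 12.2] turn -0.0005
TCP [ 0.5483 -0.1922  0.0702] rot [ 3.1416e+00  1.0000e-04 -6.0800e-02] t 15.5 F [ 0.8 -0.9 -3. ] op 0.0351
rows shift [-6.3  0.8 12.2] turn -0.0005
```

There is no contact force 6 mm past the pin tops, so the holes are over the pins. I continue down.

```bash
python3 -m pendant '[[[0,0,1],0],[[0,0,2.5],0],[[0,0,4],0],[[0,0,5.5],0],[[0,0,7],0]]'; python3 -m pendant '[[[0,0,1],0],[[0,0,2],0],[[0,0,3],0],[[0,0,4],0],[[0,0,4],0]]'
```

```text
time: 16.12
ee_pos: [0.5483, -0.1922, 0.0632]
tcp_rot: [3.142, 0.0, -0.061]
force: [-0.2, -0.9, -2.2]
opening: 0.0355
time: 16.75
ee_pos: [0.5483, -0.1922, 0.0592]
tcp_rot: [-3.142, 0.0, -0.061]
force: [-0.2, 0.3, -3.2]
opening: 0.0353
```

```bash
python3 -m pendant '[[[0,0,0.5],0],[[0,0,1],0],[[0,0,1.5],0],[[0,0,1.5],0],[[0,0,1.5],0]]'; python3 -m pendant '[[[0,0,0.3],0],[[0,0,0.6],0],[[0,0,1],0],[[0,0,1],0],[[0,0,1],0]]'
```

```text
time: 17.38
ee_pos: [0.5484, -0.1922, 0.0584]
tcp_rot: [3.141, -0.0, -0.061]
force: [-3.1, 1.9, 6.8]
opening: 0.035
time: 18.0
ee_pos: [0.5484, -0.1922, 0.0584]
tcp_rot: [3.141, -0.001, -0.06]
force: [-6.2, 3.7, 14.5]
opening: 0.0357
```

The plate bottomed at TCP z 0.0584, exactly as predicted for flush (14.5 N). I release and retreat upward.

```bash
python3 -m pendant '[[[0,0,-1],0],[[0,0,-2],0],[[0,0,-2],0],[[0,0,-20],0],[[0,0,-65],0]]' 0.3 40; python3 -m pendant '[[[0,0,-40],0],[[-20,0,-70],-0.18],[[-50,0,-75],-0.36],[[-80,0,-75],-0.54],[[-91,0,-75],-0.72]]'; python3 -c "
from h import *
to([.457,-.1875,.19],1.45);print(bot.state()['joint_pos'].round(2))"
```

```text
time: 18.62
ee_pos: [0.5468, -0.1921, 0.1202]
tcp_rot: [-3.142, 0.005, -0.061]
force: [0.7, -0.1, 0.2]
opening: 0.0594
time: 19.25
ee_pos: [0.456, -0.1866, 0.197]
tcp_rot: [-3.142, -0.0, 0.665]
force: [0.6, -0.2, 0.0]
opening: 0.0598
TCP [ 0.456  -0.1866  0.197 ] rot [-3.1416e+00 -4.0000e-04  6.6480e-01] t 19.25 F [ 0.6 -0.2  0. ] op 0.0598
rows shift [0.3 1.3 7. ] turn -0.7852
[ 0.01  0.1  -0.46 -0.   -1.    2.22]
```

The +90° yaw would put joint 6 near its limit (3.03), so I use the opposite yaw of about −1.63, which the half-turn symmetry allows.

```bash
python3 -m pendant '[[[0,0,0],0.17],[[0,0,0],0.35],[[0,0,0],0.53],[[0,0,0],0.71],[[0,0,0],0.89]]' 0.67 40; python3 -m pendant '[[[0,0,0],0.18],[[0,0,0],0.36],[[0,0,0],0.54],[[0,0,0],0.72],[[0,0,0],0.9]]';python3 -m pendant '[[[0,0,0],0.17],[[0,0,0],0.34],[[0,0,0],0.5],[[0,0,0],0.5],[[0,0,0],0.5]]'; python3 -c "
from h import *
st=bot.state();to([.457,-.1875,.19],-1.63)
a=camera('wrist')[:,:,::-1];cv2.imwrite('pics/w7.png',a);np.save('st7.npy',st,allow_pickle=True)"
```

```text
time: 19.88
ee_pos: [0.4574, -0.1867, 0.1966]
tcp_rot: [3.142, 0.0, -0.237]
force: [-0.4, 0.2, -1.0]
opening: 0.0278
time: 20.5
ee_pos: [0.4575, -0.1867, 0.1966]
tcp_rot: [3.141, 0.0, -1.137]
force: [-0.9, -0.0, -0.2]
opening: 0.028
time: 21.12
ee_pos: [0.4575, -0.1867, 0.1967]
tcp_rot: [3.141, 0.0, -1.627]
force: [-0.3, -0.6, 0.6]
opening: 0.0283
TCP [ 0.4575 -0.1867  0.1967] rot [ 3.1415  0.     -1.6274] t 21.12 F [-0.3 -0.6  0.6] op 0.0283
rows shift [0.8 0.4 6.7] turn 0.0026
```

View pics/w7.png

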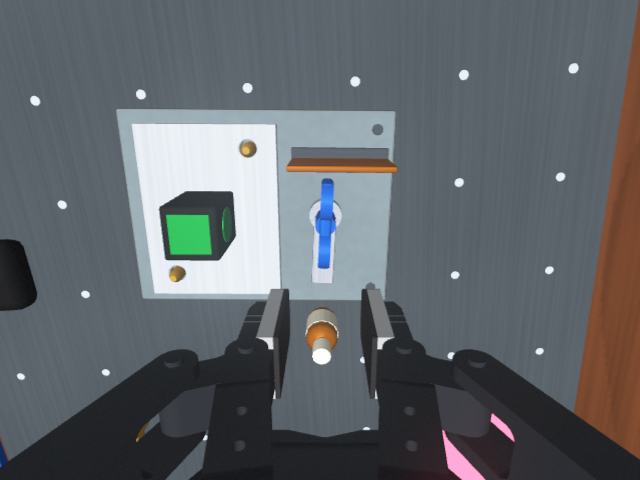

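The carrier is down with both pins through the plate, at (248,149) and (177,273). The blade runs from (327,180) to (324,268), so the knob is nearly open, and the shield's top edge is at row 167. I measure the blade.

Run:
```python
from h import *
st=np.load('st7.npy',allow_pickle=True).item();im=cv2.imread('pics/w7.png');hsv=cv2.cvtColor(im,cv2.COLOR_BGR2HSV)
m=cv2.inRange(hsv,(105,120,60),(125,255,255))[170:290,290:360]
ys,xs=np.nonzero(m);print(xs.min()+290,xs.max()+290,ys.min()+170,ys.max()+170,len(xs))
C=[(y+170,xs[ys==y].mean()+290.,np.ptp(xs[ys==y])+1) for y in range(0,120,8) if (ys==y).any()];print(np.round(C,1).tolist())
rt=R.from_euler("xyz",st["tcp_rot"])
T=lambda u,v,z:(rt.inv().apply(atz("wrist",u,v,z,st)-st["ee_pos"])*1e3).round(1)
for n,u,v,z in[("tip far",327.5,180,.068),("tip near",324,268,.065),("tongue end",322.5,282,.036),("hub",325,215,.036),("blade axis",325.5,224,.061),("shield L",289,166,.066),("shield R",396,166,.066)]: print(n,T(u,v,z),atz("wrist",u,v,z,st).round(4))
```

```text
316 335 179 268 1196
[[186.0, 327.5, 12.0], [194.0, 327.0, 13.0], [202.0, 326.5, 12.0], [210.0, 326.0, 13.0], [218.0, 325.0, 19.0], [226.0, 325.5, 20.0], [234.0, 325.0, 11.0], [242.0, 324.5, 12.0], [250.0, 324.0, 11.0], [258.0, 323.5, 12.0], [266.0, 323.0, 11.0]]
tip far [ 33.7   2.1 128.7] [ 0.4534 -0.2203  0.068 ]
tip near [-26.7  -0.  131.7] [ 0.459  -0.1601  0.065 ]
tongue end [-50.2  -1.2 160.7] [ 0.4614 -0.1366  0.036 ]
hub [  2.6   0.7 160.7] [ 0.4566 -0.1893  0.036 ]
blade axis [  3.1   1.  135.7] [ 0.4563 -0.1898  0.061 ]
shield L [ 42.1 -21.8 130.7] [ 0.4769 -0.23    0.066 ]
shield R [ 42.2  44.7 130.7] [ 0.4104 -0.2263  0.066 ]
```

```bash
python3 -m pendant '[[[1,0.2,40],0.035],[[2.5,0.5,85],0.035],[[2.5,0.5,115],0.035],[[2.5,0.5,128],0.035],[[2.5,0.5,133],0.035]]'; python3 -m pendant '[[[0,0,0],0],[[0,0,0],0],[[0,0,0],0],[[0,0,0],0],[[0,0,0],0]]' 1 40;  python3 -c "
from h import *
to([.457,-.1875,.063],-1.662)"
```

```text
time: 21.8
ee_pos: [0.457, -0.1892, 0.0636]
tcp_rot: [3.141, -0.0, -1.665]
force: [0.7, -0.3, 0.7]
opening: 0.0287
time: 22.42
ee_pos: [0.4572, -0.1892, 0.0646]
tcp_rot: [-3.141, -0.0, -1.666]
force: [-2.6, 1.6, 6.4]
opening: 0.0069
TCP [ 0.4572 -0.1892  0.0646] rot [-3.1405 -0.     -1.6656] t 22.43 F [-2.6  1.6  6.4] op 0.0069
rows shift [-1.7  0.3  1.6] turn -0.0036
```

```bash
python3 -m pendant '[[[0,0,-1],0.05],[[0,0,-1],0.2],[[0,0,-1],0.35],[[0,0,-1],0.5],[[0,0,-1],0.6]]';  python3 -c "
from h import *
to([.457,-.1875,.063],-3.2);print(bot.state()['moment'])"
```

```text
time: 23.05
ee_pos: [0.4557, -0.1887, 0.0646]
tcp_rot: [3.14, -0.001, -2.27]
force: [-4.3, 6.4, 3.5]
opening: 0.0074
TCP [ 0.4557 -0.1887  0.0646] rot [ 3.1397e+00 -6.0000e-04 -2.2700e+00] t 23.05 F [-4.3  6.4  3.5] op 0.0074
rows shift [-1.7 -0.3  1.6] turn 0.93
[2.07931459 1.49964787 0.13643026]
```

```bash
python3 -m pendant '[[[0,0,0],0.15],[[0,0,0],0.3],[[0,0,0],0.45],[[0,0,0],0.6],[[0,0,0],0.75]]'; python3 -m pendant '[[[0,0,0],0.1],[[0,0,0],0.16],[[0,0,0],0.19],[[0,0,0],0.21],[[0,0,0],0.22]]';  python3 -c "
from h import *
to([.457,-.1875,.063],-3.202);print(bot.state()['moment'])"
```

```text
time: 23.68
ee_pos: [0.4547, -0.1871, 0.0646]
tcp_rot: [3.138, -0.003, -3.022]
force: [-7.5, 21.5, 11.2]
opening: 0.0068
time: 24.3
ee_pos: [0.4546, -0.1866, 0.0646]
tcp_rot: [3.139, -0.004, 3.047]
force: [-9.1, 22.9, 11.8]
opening: 0.0073
TCP [ 0.4546 -0.1866  0.0646] rot [ 3.1389 -0.0037  3.0473] t 24.3 F [-9.1 22.9 11.8] op 0.0073
rows shift [-2.5 -0.6  1.6] turn 6.2493
[8.70390338 3.11787339 0.70630211]
```

The knob is at its stop (moment 0.7 N m). I relax the side load, open to about 26 mm and rise straight up.

```bash
python3 -m pendant '[[[0,0.7,0],0],[[0,1.4,0],-0.01],[[0,2,0],-0.02],[[0,2,0],-0.02],[[0,2,0],-0.02]]'; python3 -m pendant '[[[0,0,0],0],[[0,0,0],0],[[0,0,0],0],[[0,0,-3],0],[[0,0,-15],0]]' 0.68; python3 -m pendant '[[[0,0,-30],0],[[0,0,-70],0],[[0,0,-110],0],[[0,0,-130],0],[[0,0,-130],0]]';  python3 -c "
from h import *
st=bot.state();to([.457,-.1875,.063],-3.202)
a=camera('wrist')[:,:,::-1];cv2.imwrite('pics/w8.png',a);np.save('st8.npy',st,allow_pickle=True)
cv2.imwrite('pics/s8.png',camera('scene')[:,:,::-1])"
```

```text
time: 24.92
ee_pos: [0.4546, -0.1863, 0.0646]
tcp_rot: [3.141, -0.004, 3.067]
force: [-8.8, 10.0, 7.9]
opening: 0.0073
time: 25.55
ee_pos: [0.4566, -0.1872, 0.0799]
tcp_rot: [-3.141, -0.001, 3.067]
force: [-0.1, -0.1, -0.2]
opening: 0.0277
time: 26.18
ee_pos: [0.458, -0.1873, 0.2124]
tcp_rot: [3.142, 0.005, 3.067]
force: [0.4, -0.6, -0.1]
opening: 0.0271
TCP [ 0.458  -0.1873  0.2124] rot [3.1415 0.0046 3.0675] t 26.18 F [ 0.4 -0.6 -0.1] op 0.0271
rows shift [  1.7  -0.3 149.4] turn 6.2695
```

View pics/w8.png

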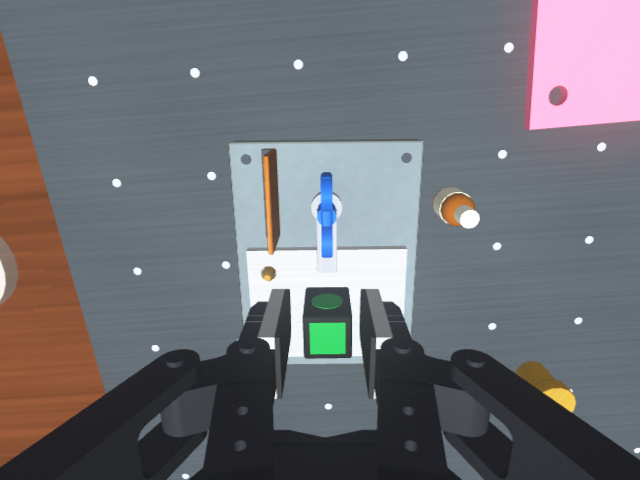

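The tongue lies over the plate edge at (327,262), the plate is on its pins, and the shield and vial are untouched. I check the angle numerically, then hand in.

Run:
```python
from h import *
st=np.load('st8.npy',allow_pickle=True).item();im=cv2.imread('pics/w8.png');m=cv2.inRange(cv2.cvtColor(im,cv2.COLOR_BGR2HSV),(105,120,60),(125,255,255))
P=[]
for y in(180,250): P.append(atz("wrist",300+np.nonzero(m[y,300:360])[0].mean(),y,.065,st))
d=P[1]-P[0];a=np.arctan2(d[1],d[0]);print("tongue heading",a,"rel deck",a+.0603,"clamp",np.pi/2-(a+.0603))
print(bot.state()["force"],bot.state()["time"]);print(bot.sign_off())
```

```text
tongue heading -0.05731733394434525 rel deck 0.0029826660556547466 clamp 1.5678136607392419
[-0.04110701  0.44026558 -0.87949076] 26.275
the job is handed in; nothing more can be done
None
```

The filter carrier is seated on the receiver with the clamp turned across its plate. I handed the job in at 26.3 s of the 56 s allowed.

- **Carrier:** I lifted it off the stand by its black block and set it down on a free patch of table to level it. I then gripped it again and lowered it over the two pins. It met no resistance on the way down and stopped at the height expected for lying flush (TCP z 0.0584 m). Later pictures show the plate square on the deck with the pins through it.
- **Knob:** I turned it clockwise to its stop, let go with the fingers about 27 mm apart, and rose straight up. The last picture puts the clamp at about 1.568 rad, against 1.571 at the stop. The tongue lies square over the plate edge.
- **Surroundings:** In that picture the shield and vial stand where they were. I did not compare the positions of the other bystanders one by one. The robot was clear of everything at hand-in.

**Rough spots:**
- The wrist force briefly reached about 65 N while I levelled the carrier on the table.
- There was a side load of about 25 N at the end of the knob turn, because the grip was about 2 mm off the knob's axis.
- In the camera fits, the wrist and fixed cameras agreed on positions to within about 2 mm.

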